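# Rack the filter cassette and index the rack's stop, keeping the pin home

## Task

Take the filter cassette out of the single-slot loading stand and stand it on edge in the free slot of the three-slot rack, let go of it, then pull up the spring knob of the rack's sliding stop, slide the stop one hole towards the cassettes and let the pin drop fully home in that next hole. Finish while holding: keep the gripper firmly on the knob with the pin fully home, do not let go. Leave the two stored cassettes and the other things on the bench where they are.

Things in the scene. Friction and masses are not known exactly. Their poses are not given: they have to be found in the camera images.
- cassette: The loose filter cassette to be racked: a flat white slab with a grey-ribbed grille on both faces, 100 mm long (its x) x 10 mm thick (its y) x 95 mm high (its z), 140 g nominal. Starts standing on its long edge in the loading stand. Origin: centre of its lower edge. Pinch it across its thickness at the middle of its top edge
- stand: Fixed aluminium loading stand, 140 x 70 mm base plate, one slot along its x just like those of the rack (see free_slot). Origin: centre of its underside, on the bench; the slot's floor is 4 mm above it
- rack: Fixed aluminium rack with three slots that run along its x, side by side along its y at y = -92, -36 (both occupied) and +20 mm (free), and beside them, at x = +105 mm, a steel bar along its y, 24 mm wide, top 45 mm above the bench, punched with pin holes 45 mm apart at y = +81, +36, -9, -54, -99 mm. Origin: on the bench under the middle of the base plate's length; x points from the slots to the bar, z up
- free_slot (a point): Middle of the floor of the rack's free slot, 4 mm above the bench; axes as rack, so the slot runs along its x. Fins either side stand 13 mm apart and 28 mm above the floor, flared above that to a mouth about 25 mm wide, 34 mm above the floor. Slot length between end stops 116 mm
- stored_a: Cassette like the first, already stored in the rack's slot at y = -92 mm; to be left there. Origin: centre of its lower edge
- stored_b: Cassette like the first, already stored in the rack's slot at y = -36 mm; to be left there. Origin: centre of its lower edge
- knob: Grey round knob on top of the spring plunger of the sliding stop: 24 mm diameter, 22 mm high, upright. Origin: centre of its underside, 70 mm above the bench with the pin home. Below it is the plunger's 18 mm diameter housing, which ends 4 mm under the knob when the pin is home. The stop carries a steel blade 6 mm thick that reaches from under the knob along the rack's -x across the slots' side, to rack x = -34 mm, 42 to 60 mm above the bench
- stop (a joint): Position of the sliding stop along the bar, m: 0 with its pin in the present hole (rack y = +81 mm), grows as it slides along the rack's -y towards the cassettes, 0.045 at the next hole (rack y = +36 mm). Friction about 2 N. With the pin home it is locked but for 1.5 mm of play. At 0.045 its blade stands 8 mm from a cassette in the free slot
- plunger (a joint): How far the knob and its pin are pulled up out of the stop, m: 0 pin fully home, 0.015 fully pulled. A spring pulls it down with 6 N at 0, rising to 10 N at 0.015. The 8 mm round-ended pin reaches 10 mm into the 11 mm hole, so it is clear of the bar above 0.010; let go between holes it rests on the bar at 0.010
- vial_tray: Bystander: white vial block with amber vials, 110 x 70 x 48 mm. Origin: centre of its underside
- reagent: Bystander: white jar, 64 mm diameter, 120 mm high. Origin: centre of its underside
- tip_box: Bystander: grey pipette-tip box with a white lid, 85 x 120 x 60 mm. Origin: centre of its underside
Things that resemble listed ones, but are neither listed nor needed, are in the scene too. Leave any pink or turquoise look-alike of the cassette alone.

How it is judged:
By the outcome, as a careful person would: the job done as asked, in the order asked, and still so for the second after the job is handed in, while the arm keeps its last pose, push and grip.
It also fails if it takes over 48 s, if anything falls off the work surface, if the arm or the gripper's body presses on something with over 40 N, if the wrist force passes 120 N, or if a joint passes its speed limit or range.

## Robot

A 6-joint arm with a two-finger parallel gripper is mounted at the origin on the work surface. World frame = base frame: x ahead of the robot, y to its left, z up, the work surface at z = 0. Lengths are in m, angles in rad, forces in N, time in s.
With the tool pointing down it reaches from about 0.35 to 0.8 m from the base axis. Payload 7.3 kg.
Tool frame: the origin (TCP) lies on the centre line of the jaws, within the pads' length; the fingertips stand 19 mm ahead of it and the grasp point (between the pads) is the TCP; z points along the fingers, y is the line along which they close (so a half turn about z gives the same grasp; the last joint's range is limited). The gripper opens to 85 mm and grips with 20 to 120 N. Pads are 22 mm wide; open, the fingers measure 114 mm over their backs; the gripper's body (76 mm by 85 mm) begins 54 mm behind the grasp point. The pads swing forward as they close: fully open they stand 13 mm farther back than shut.
Start: joints at [-1.271, 0.342, 1.524, -0, 1.275, -0.146], TCP at [0.226, -0.474, 0.25] pointing down, gripper open.
Joint ranges: [-2.53, 2.53], [-0.77, 2.02], [0.04, 2.7], [-1, 4.14], [0.28, 2.66], [-3.11, 3.11]. Speed limits (rad/s): [2.57, 2.57, 3.14, 3.14, 3.14, 3.14].

## Interface

Orientations are given as [roll, pitch, yaw] about the fixed x, y, z axes, in that order (R = Rz(yaw) Ry(pitch) Rx(roll)).
In Python, from rig import readout, camera, calibration, arm gives the robot as it stands. The module is installed in compiled form; this text tells all that it offers.
- The arm moves only by the tool arm_command, never from a script. Its argument "commands" is one flat list of numbers, 7 for each row, row after row: the shift along the tool's x, y, z as a fraction of full scale, then the turn, a rotation vector about the tool's x, y, z as a fraction of full scale, then the gripper command: -1 is shut, 1 is fully open, values between are in proportion. In form: [tx, ty, tz, ax, ay, az, hand, tx, ty, tz, ax, ay, az, hand, ...]. A call has 1 to 5 rows; each row shifts and turns the commanded pose from where the row before left it, along the tool's axes as they then stand; what a row does not reach is not made up. Full scale, the value 1, is 20 cm for a shift and pi/4 rad for a turn. A row lasts 1/8 s, in which the tool goes at most 62.5 mm and 10.7 degrees, less where a joint would pass 70% of its speed; a pose out of reach is approached as far as the arm can. A call with a number of a shift or a turn outside -1 to 1 is refused whole. A call with a gripper value outside its range is refused whole. The fingers move at their own pace and stop on an object; the grip force is fixed at half the most. Time passes only in rows, so rows that do not move let the fingers close. It gives the time, the measured TCP pose, the force, the opening and the grip force at its end, in the units of the state.
- readout.state(): the state, without advancing time (a new reading comes with each control period).
- camera(name): name is "scene" or "side" or "wrist"; returns the picture (400x640x3 uint8, red, green, blue); there is no depth.
- calibration(name): a dict with "vertical_fov" (degrees; the focal length in pixels is half the picture's height over the tangent of half this angle, whatever the lens; pixels are square), "cx", "cy" (the principal point, pixels), "R" (3x3) and "t" (3): a world point X has camera coordinates R X + t. Camera axes: x right, y down, z forward; pixel columns grow to the right and rows downward; lengths in m; the calibration is good to about 2 mm. A picture is of the moment at which its call begins: read the wrist's pose just before it. calibration takes no time and is no camera call; for the wrist camera it gives the pose at the moment of the call.
- arm.job_done(): hands the job in; it is judged then, once.
The state is a dict: "time": time; "joints": joint angles; "qd": joint speeds; "joint_efforts": joint torques, N m; "ee_pos": TCP position; "tool_rot": TCP orientation; "contact_force": force on the tool from outside, world axes, zero at the start; "ft_torque": the same for the moment, N m; "width": finger opening in m; "grip_force": force on a finger pad.
Only numpy, scipy, OpenCV 4.12 (cv2) and the standard library are available. Lean on these libraries where they do the work, as an engineer would, in place of code of your own. Each camera call takes 0.05 s, during which the arm holds its last target. There are 200 camera calls.

## Working session

There is one attempt and no reset: what is moved stays moved. The work goes in short steps, Python scripts to look and compute and a tool call to move; the robot and the scene stay as the last step left them, time stands still between calls to the robot, and variables do not carry over. Pictures are saved under pics/ and viewed, at most 10 in all, crops included, and the job is handed in when it is done.

Besides the shell and the picture viewer there is one more tool, called after "Emit:" as name(argument=value, ...), one argument or row to a line, values as JSON. arm_command: Moves the arm, as the interface text tells. Its arguments: {"type":"object","properties":{"commands":{"type":"array","items":{"type":"number","minimum":-1,"maximum":1}}},"required":["commands"]}

```bash
mkdir -p pics; python3 - <<'E'
from rig import readout,camera,calibration
import cv2,numpy as np
for n in("scene","side"):
    im=camera(n); cv2.imwrite(f"pics/{n}0.png",im[:,:,::-1])
    c=calibration(n); R=np.array(c["R"]);print(n,c["vertical_fov"],c["cx"],c["cy"],-R.T@np.array(c["t"]),R.tolist())
s=readout.state();print(s["time"],s["ee_pos"],s["tool_rot"],s["width"])
E
```

```text
scene 51.737692399521876 315.1363697635469 197.81202924269533 [1.09772918 0.59594866 0.80028175] [[-0.7419641657641661, 0.6704382504939047, 0.0013149131367869256], [0.4290124923891894, 0.4762871570730014, -0.767527735903618], [-0.5152062287044876, -0.5689139621084986, -0.6410143879992937]]
side 47.360797739259255 313.71986429427403 208.13728961462334 [-0.17054884  0.71294697  1.02836076] [[-0.7573727298791837, -0.6529786670179144, 0.0023256084925350564], [-0.45097020456273945, 0.5204860945887607, -0.7250655831967068], [0.4722419111345303, -0.5501936802247438, -0.6886758973630186]]
0.1 [ 0.22629899 -0.47337842  0.24970612] [-3.14027066e+00 -1.99890033e-04  4.45802691e-01] 0.08547894581428837
```

View pics/scene0.png

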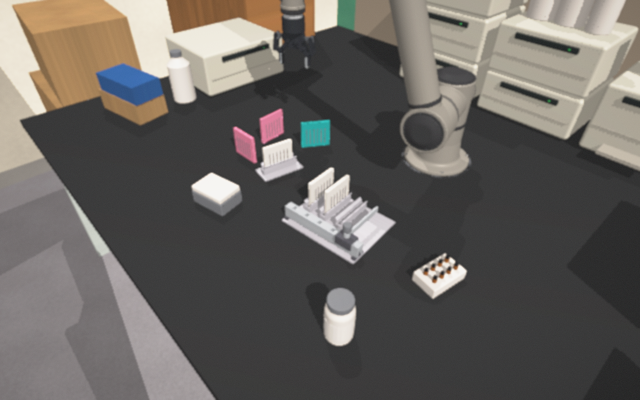

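View pics/side0.png

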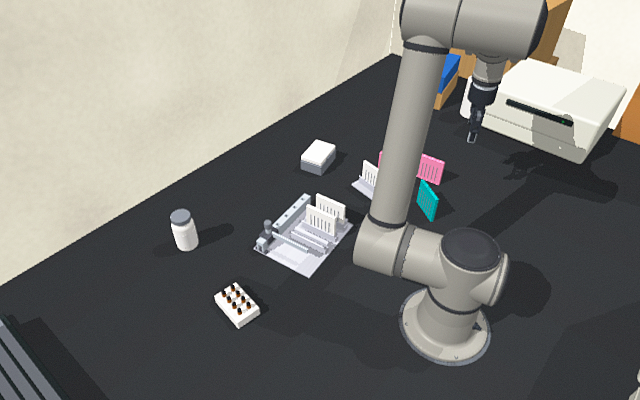

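The scene view could offer these as the cassette: white in the single stand (278,155), pink (245,145) and (272,126), turquoise (315,133), and the stored whites (320,187) and (337,195). I choose the white one in the stand at (278,155) and check it in a close crop.

```bash
python3 - <<'E'
import cv2
im=cv2.imread("pics/scene0.png")[110:265,230:400]
cv2.imwrite("pics/crop0.png",cv2.resize(im,None,fx=3.8,fy=3.8,interpolation=cv2.INTER_CUBIC)[:, :])
E
cat >h.py <<'E'
import numpy as np
from rig import calibration
def ray(n,u,v,z,c=None):
    c=c or calibration(n); R=np.array(c["R"]);t=np.array(c["t"]);f=200/np.tan(np.radians(c["vertical_fov"]/2))
    C=-R.T@t; d=R.T@np.array([(u-c["cx"])/f,(v-c["cy"])/f,1]); return C+d*(z-C[2])/d[2]
def proj(n,X,c=None):
    c=c or calibration(n); R=np.array(c["R"]);t=np.array(c["t"]);f=200/np.tan(np.radians(c["vertical_fov"]/2))
    p=np.atleast_2d(X)@R.T+t; return p[:,:2]/p[:,2:]*f+[c["cx"],c["cy"]]
E
```

```text
(no output)
```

View pics/crop0.png

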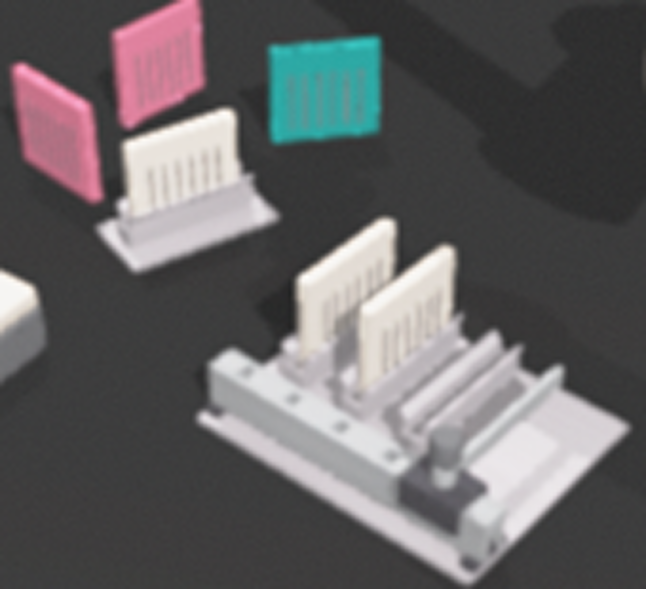

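The crop shows the white ribbed cassette standing in the single-slot stand, with its top edge from about crop (124,141) to (236,110). It also shows the four visible bar holes and the knob at (448,435).

```bash
python3 - <<'E'
from h import *
P=lambda u,v,z:ray("scene",230+u/3.8,110+v/3.8,z)
a,b=P(127,141,.099),P(234,112,.099)
print("cas",a,b,(a+b)/2,np.linalg.norm(a-b),np.degrees(np.arctan2(*(b-a)[1::-1])))
H=np.array([P(*p,.045) for p in[(245,371),(293,398),(340,426),(392,455)]]);print(H,np.linalg.norm(np.diff(H,axis=0),axis=1))
y=np.array([-99,-54,-9,36])/1e3
d=np.polyfit(y,H[:,:2],1)[0];ey=d/np.linalg.norm(d);ex=np.array([ey[1],-ey[0]])
o=(H[:,:2]-np.outer(y,ey)).mean(0)-.105*ex
print("ey",ey,np.degrees(np.arctan2(ex[1],ex[0])),"o",o,"scale",np.linalg.norm(d))
print("knob",P(448,432,.092),"pred",o+.105*ex+.081*ey)
for n,(p,q),yy in(("a",((302,275),(390,223)),-.092),("b",((366,303),(451,251)),-.036)):
  p,q=P(*p,.099),P(*q,.099);print(n,p,q,(p+q)/2,np.linalg.norm(p-q),"pred",o+yy*ey,np.degrees(np.arctan2(*(p-q)[1::-1])))
print("free",o+.02*ey)
E
```

```text
cas [ 0.48865995 -0.31656997  0.099     ] [ 0.39515652 -0.29238976  0.099     ] [ 0.44190823 -0.30447987  0.099     ] 0.09657936072070773 165.50081179987794
[[ 0.56184392 -0.0812203   0.045     ]
 [ 0.55512843 -0.03567461  0.045     ]
 [ 0.54988596  0.00840387  0.045     ]
 [ 0.5429742   0.05377233  0.045     ]] [0.04603811 0.04438914 0.04589194]
ey [-0.13644867  0.99064714] 7.8423977147751245 o [0.44414204 0.0031986 ] scale 1.007324407258277
knob [0.53523547 0.09660412 0.092     ] pred [0.53710765 0.09776813]
a [ 0.50091408 -0.08661663  0.099     ] [ 0.40813602 -0.09022145  0.099     ] [ 0.45452505 -0.08841904  0.099     ] 0.09284806120586941 pred [ 0.45669532 -0.08794094] 2.225064239322043
b [ 0.48857958 -0.03151931  0.099     ] [ 0.39904907 -0.0341948   0.099     ] [ 0.44381432 -0.03285706  0.099     ] 0.08957047699044088 pred [ 0.44905419 -0.0324647 ] 1.7116902179131015
free [0.44141307 0.02301154]
```

Emit:
arm_command(
  commands=[0, 0, 0, 0, 0, 0.22, 1, 0, 0, 0, 0, 0, 0.22, 1, 0, 0, 0, 0, 0, 0.22, 1, 0, 0, 0, 0, 0, 0.22, 1],
)

```text
time: 0.6
ee_pos: [0.2263, -0.4734, 0.2499]
tool_rot: [-3.141, 0.0, -0.251]
contact_force: [0.2, 0.8, -0.4]
width: 0.0855
grip_force: 0.0
```

Emit:
arm_command(
  commands=[0.167, -0.219, 0, 0, 0, 0, 1, 0.167, -0.219, 0, 0, 0, 0, 1, 0.167, -0.219, 0, 0, 0, 0, 1, 0.167, -0.219, 0, 0, 0, 0, 1, 0.167, -0.219, 0, 0, 0, 0, 1],
)

```text
time: 1.23
ee_pos: [0.4427, -0.3004, 0.25]
tool_rot: [-3.141, 0.0, -0.245]
contact_force: [-0.1, -0.6, -0.5]
width: 0.0857
grip_force: 0.0
```

```bash
python3 - <<'E'
from h import *
from rig import readout,camera
import cv2
s=readout.state();c=calibration("wrist");im=camera("wrist");cv2.imwrite("pics/w1.png",im[:,:,::-1])
import pickle;pickle.dump(c,open("w1.pkl","wb"))
print(s["time"],s["ee_pos"],s["tool_rot"],s["contact_force"]);R=np.array(c["R"]);print(-R.T@np.array(c["t"]),R)
E
```

```text
1.225 [ 0.44270647 -0.3004354   0.25002716] [-3.14143909e+00  4.47609559e-04 -2.45482661e-01] [-0.11304596 -0.64511362 -0.51470196]
[ 0.50725536 -0.31623614  0.3747813 ] [[-2.43378458e-01 -9.69931250e-01 -5.44832694e-04]
 [-9.35884042e-01  2.34687618e-01  2.62759931e-01]
 [-2.54731202e-01  6.44600069e-02 -9.64861089e-01]]
```

View pics/w1.png

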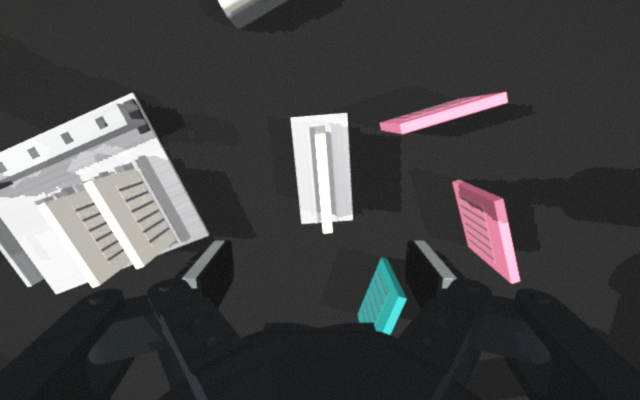

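The wrist view shows the cassette's top edge from about (321,133) to (327,233), the stand corners, the turquoise look-alike at (383,295), the pink ones on the right and the rack on the left.

```bash
python3 - <<'E'
from h import *
import cv2,pickle
c=pickle.load(open("w1.pkl","rb"));im=cv2.imread("pics/w1.png")
print(im[180,305:350].tolist()[::3])
P=lambda u,v,z:ray("wrist",u,v,z,c).round(4)
for v in(145,180,215,228):
    print(v,im[v,312:340].max(1).tolist())
print("corners",[P(*p,.004) for p in[(291,118),(347,113),(352,220),(302,224)]])
print("ends",P(321,133,.099),P(327,233,.099))
print("turq",P(388,258,.095),P(405,295,.095),P(391,332,.095),P(360,318,.095),"pink",P(455,181,.095),P(519,281,.095),P(381,126,.095))
E
```

```text
[[241, 240, 241], [239, 237, 239], [244, 243, 244], [175, 172, 175], [175, 176, 178], [254, 255, 255], [254, 255, 255], [254, 255, 255], [188, 192, 196], [164, 161, 162], [208, 206, 206], [210, 209, 210], [215, 211, 213], [214, 211, 212], [217, 214, 216]]
145 [164, 164, 174, 237, 254, 255, 255, 255, 255, 255, 255, 255, 255, 254, 227, 169, 162, 162, 166, 182, 203, 212, 215, 217, 217, 217, 218, 221]
180 [246, 227, 175, 163, 164, 178, 248, 255, 255, 255, 255, 255, 255, 255, 255, 255, 250, 196, 165, 160, 164, 172, 194, 208, 209, 210, 210, 212]
215 [245, 244, 248, 248, 237, 207, 193, 195, 205, 248, 255, 255, 255, 255, 255, 255, 255, 255, 254, 245, 238, 241, 234, 205, 187, 198, 204, 204]
228 [46, 52, 54, 52, 50, 53, 54, 54, 52, 87, 227, 254, 255, 255, 255, 255, 255, 255, 255, 254, 221, 85, 58, 51, 51, 52, 53, 54]
corners [array([ 0.5163, -0.2825,  0.004 ]), array([ 0.5052, -0.3513,  0.004 ]), array([ 0.3666, -0.3272,  0.004 ]), array([ 0.3776, -0.2595,  0.004 ])]
ends [ 0.4941 -0.3147  0.099 ] [ 0.3951 -0.2964  0.099 ]
turq [ 0.3497 -0.3527  0.095 ] [ 0.3006 -0.3627  0.095 ] [ 0.2562 -0.3389  0.095 ] [ 0.2834 -0.3081  0.095 ] pink [ 0.4164 -0.4325  0.095 ] [ 0.2876 -0.4867  0.095 ] [ 0.4864 -0.3712  0.095 ]
```

Emit:
arm_command(
  commands=[0, 0, 0, 0, 0, -0.09, 0.4, 0, 0, 0, 0, 0, 0, 0.4],
)

```text
time: 1.52
ee_pos: [0.4416, -0.3015, 0.2499]
tool_rot: [-3.141, 0.001, -0.174]
contact_force: [0.1, 0.0, 0.6]
width: 0.0599
grip_force: 0.0
```

Emit:
arm_command(
  commands=[0.018, 0.018, 0.27, 0, 0, 0, 0.4, 0, 0, 0.27, 0, 0, 0, 0.4, 0, 0, 0.2, 0, 0, 0, 0.4, 0, 0, 0.08, 0, 0, 0, 0.4, 0, 0, 0, 0, 0, 0, 0.4],
)

```text
time: 2.15
ee_pos: [0.4442, -0.3062, 0.086]
tool_rot: [-3.141, 0.001, -0.176]
contact_force: [-0.8, -0.5, -0.3]
width: 0.0596
grip_force: 0.0
```

Emit:
arm_command(
  commands=[0, 0, 0, 0, 0, 0, -1, 0, 0, 0, 0, 0, 0, -1, 0, 0, 0, 0, 0, 0, -1, 0, 0, 0, 0, 0, 0, -1, 0, 0, 0, 0, 0, 0, -1],
)

```text
time: 2.78
ee_pos: [0.4451, -0.3064, 0.0875]
tool_rot: [3.14, -0.002, -0.175]
contact_force: [-1.6, 0.5, 7.5]
width: 0.0092
grip_force: 59.6
```

Emit:
arm_command(
  commands=[0, 0, -0.05, 0, 0, 0, -1, 0, 0, -0.15, 0, 0, 0, -1, 0, 0, -0.2, 0, 0, 0, -1, 0, 0, -0.24, 0, 0, 0, -1, 0, 0, 0, 0, 0, 0, -1],
)

```text
time: 3.4
ee_pos: [0.4459, -0.3072, 0.2185]
tool_rot: [3.137, -0.007, -0.175]
contact_force: [-0.4, -0.3, -3.3]
width: 0.0092
grip_force: 58.7
```

```bash
python3 - <<'E'
from h import *
from rig import readout,camera
import cv2,pickle
s=readout.state();c=calibration("wrist");im=camera("wrist");cv2.imwrite("pics/w2.png",im[:,:,::-1])
pickle.dump(c,open("w2.pkl","wb"))
print(s["time"],s["ee_pos"],s["tool_rot"],s["contact_force"])
E
```

```text
3.4 [ 0.4458888  -0.30719905  0.21853148] [ 3.13701772 -0.00695841 -0.17455057] [-0.3768636  -0.29756157 -3.29653915]
```

View pics/w2.png

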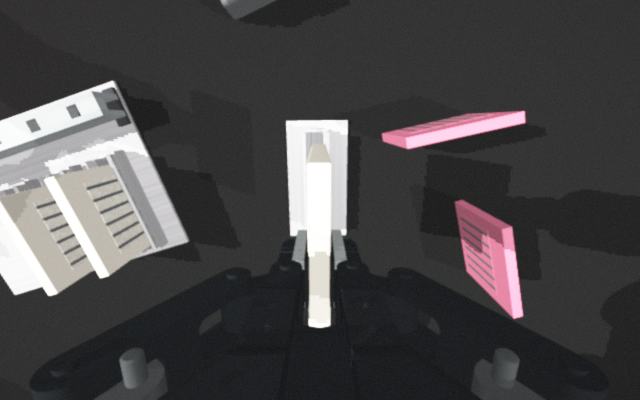

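The wrist view shows the cassette upright and centred between the pads, with its top edge from (318,162) to (318,325), and the empty stand below. The rack is at the left.

Emit:
arm_command(
  commands=[0, 0, 0, 0, 0, -0.2, -1, 0, 0, 0, 0, 0, -0.197, -1, 0.02, -0.16, 0, 0, 0, 0, -1, 0.03, -0.24, 0, 0, 0, 0, -1, 0.034, -0.27, 0, 0, 0, 0, -1],
)

```text
time: 4.08
ee_pos: [0.4417, -0.1694, 0.2125]
tool_rot: [-3.139, 0.003, 0.136]
contact_force: [1.2, 0.7, -1.4]
width: 0.0087
grip_force: 58.7
```

Emit:
arm_command(
  commands=[0.034, -0.27, 0, 0, 0, 0, -1, 0.034, -0.27, 0, 0, 0, 0, -1, 0.034, -0.27, 0, 0, 0, 0, -1, 0.02, -0.16, 0, 0, 0, 0, -1, 0, 0, 0, 0, 0, 0, -1],
)

```text
time: 4.7
ee_pos: [0.4392, 0.0265, 0.2129]
tool_rot: [-3.141, 0.003, 0.141]
contact_force: [-0.5, -0.5, -2.6]
width: 0.0091
grip_force: 59.0
```

```bash
python3 - <<'E'
from h import *
from rig import readout,camera
import cv2,pickle
s=readout.state();c=calibration("wrist");im=camera("wrist");cv2.imwrite("pics/w3.png",im[:,:,::-1])
pickle.dump(c,open("w3.pkl","wb"))
print(s["time"],s["ee_pos"],s["tool_rot"],s["contact_force"])
E
```

```text
4.7 [0.43919802 0.02653446 0.21292157] [-3.14056327  0.00318025  0.14080011] [-0.46383154 -0.48430729 -2.58402644]
```

View pics/w3.png

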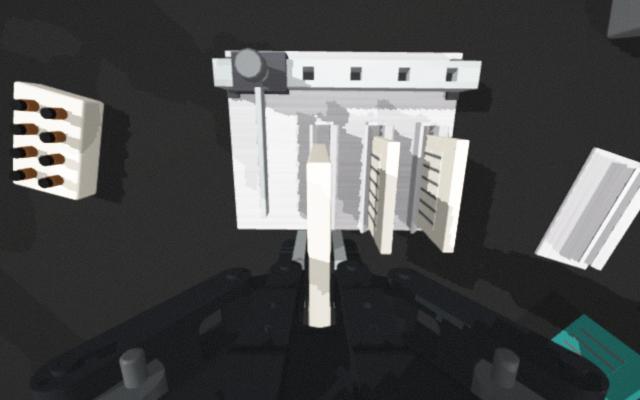

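The cassette now hangs over the rack. The bar holes are at (308,73), (356,74), (404,75) and (452,75), the knob at about (249,65), and the free slot lies under the cassette at about (322,125).

```bash
python3 - <<'E'
from h import *
import cv2,pickle
c=pickle.load(open("w3.pkl","rb"));g=cv2.cvtColor(cv2.imread("pics/w3.png"),cv2.COLOR_BGR2GRAY)
pts=[]
for u,v in[(308,73),(356,74),(404,75),(452,75)]:
    p=g[v-11:v+11,u-11:u+11].astype(float);w=np.clip(110-p,0,None);Y,X=np.mgrid[v-11:v+11,u-11:u+11]
    pts.append(((w*X).sum()/w.sum(),(w*Y).sum()/w.sum()))
print(np.round(pts,1))
H=np.array([ray("wrist",*p,.045,c) for p in pts]);y=np.array([36,-9,-54,-99])/1e3
d=np.polyfit(y,H[:,:2],1)[0];ey=d/np.linalg.norm(d);ex=np.array([ey[1],-ey[0]])
o=(H[:,:2]-np.outer(y,ey)).mean(0)-.105*ex
print("yaw",np.arctan2(ex[1],ex[0]),"o",o,"scale",np.linalg.norm(d),H.round(4).tolist())
print("free",o+.02*ey,"knob pred",o+.105*ex+.081*ey,"meas",ray("wrist",249,63,.092,c))
for yy in(-.036,-.092):print("stored pred px",proj("wrist",[[*(o+yy*ey+s*ex),.099] for s in(-.05,.05)],c).round(0).tolist())
print("slot fins z.032 px",proj("wrist",[[*(o+(.02+k)*ey+.055*ex),.038] for k in(-.0125,-.0065,.0065,.0125)],c).round(0).tolist())
# cassette lower front edge if centred at TCP
t=np.array([0.4392,0.02653]);fx=np.array([np.cos(.1408),np.sin(.1408)])
print("cassette px top/bottom front",proj("wrist",[[*(t+.05*fx),.2129+.013],[*(t+.05*fx),.2129-.082],[*(t-.05*fx),.2259]],c).round(0).tolist())
E
```

```text
[[308.   74.8]
 [355.   75.2]
 [402.   75.5]
 [448.9  75.8]]
yaw 0.1334936624774193 o [0.44318684 0.00350489] scale 0.9854171310129021 [[0.5426, 0.0522, 0.045], [0.5484, 0.0082, 0.045], [0.5544, -0.0358, 0.045], [0.5603, -0.0796, 0.045]]
free [0.44052489 0.02332695] knob pred [0.53647175 0.09775947] meas [0.5386911  0.09659051 0.092     ]
stored pred px [[385.0, 251.0], [393.0, 139.0]]
stored pred px [[446.0, 251.0], [462.0, 139.0]]
slot fins z.032 px [[336.0, 129.0], [330.0, 129.0], [317.0, 129.0], [311.0, 129.0]]
cassette px top/bottom front [[320.0, 163.0], [320.0, 142.0], [320.0, 369.0]]
```

Emit:
arm_command(
  commands=[0.004, 0.016, 0.1, 0, 0, 0.008, -1, 0, 0, 0.2, 0, 0, 0, -1, 0, 0, 0.1, 0, 0, 0, -1, 0, 0, 0, 0, 0, 0, -1],
)

```text
time: 5.25
ee_pos: [0.4404, 0.0206, 0.1326]
tool_rot: [-3.141, 0.005, 0.129]
contact_force: [0.5, 0.6, -1.6]
width: 0.0093
grip_force: 58.8
```

```bash
python3 - <<'E'
from h import *
from rig import readout,camera
import cv2,pickle
s=readout.state();c=calibration("wrist");im=camera("wrist")
print(s["time"],s["ee_pos"],s["tool_rot"],s["contact_force"])
im=im[:,:,::-1]
a=cv2.resize(im[40:240,180:480],(780,520),interpolation=cv2.INTER_CUBIC)
cv2.imwrite("pics/w4.png",a)
E
```

```text
5.25 [0.44037929 0.02057524 0.1325643 ] [-3.14069214  0.0047523   0.12939832] [ 0.53594229  0.64057658 -1.5632285 ]
```

View pics/w4.png

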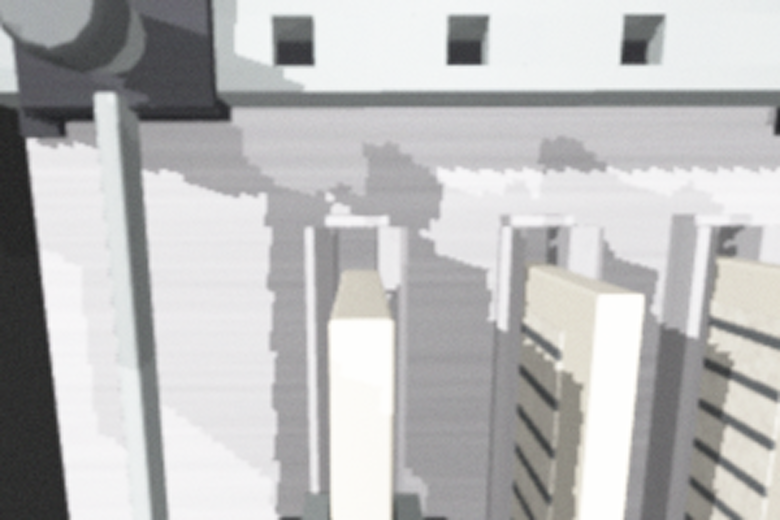

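The crop shows the cassette's lower edge (crop about 345–378) inside the slot mouth (306–407), roughly 1–2 mm too far right. I correct that and lower it.

Emit:
arm_command(
  commands=[0, -0.01, 0, 0, 0, -0.006, -1, 0, 0, 0.05, 0, 0, 0, -1, 0, 0, 0.05, 0, 0, 0, -1, 0, 0, 0.04, 0, 0, 0, -1, 0, 0, 0, 0, 0, 0, -1],
)

```text
time: 5.92
ee_pos: [0.441, 0.0234, 0.1055]
tool_rot: [-3.141, 0.002, 0.136]
contact_force: [0.7, -0.2, -2.3]
width: 0.0092
grip_force: 58.9
```

Emit:
arm_command(
  commands=[0, 0, 0.04, 0, 0, 0, -1, 0, 0, 0.03, 0, 0, 0, -1, 0, 0, 0.013, 0, 0, 0, -1, 0, 0, 0, 0, 0, 0, -1],
)

```text
time: 6.42
ee_pos: [0.4413, 0.0235, 0.0895]
tool_rot: [-3.142, 0.0, 0.136]
contact_force: [-0.3, 0.3, -2.3]
width: 0.0089
grip_force: 59.0
```

Emit:
arm_command(
  commands=[0, 0, 0.006, 0, 0, 0, -1, 0, 0, 0.004, 0, 0, 0, -1, 0, 0, 0, 0, 0, 0, -1],
)

```text
time: 6.8
ee_pos: [0.4415, 0.0235, 0.0877]
tool_rot: [3.141, -0.0, 0.136]
contact_force: [0.3, 0.1, -1.8]
width: 0.009
grip_force: 58.9
```

Emit:
arm_command(
  commands=[0, 0, 0.007, 0, 0, 0, -1, 0, 0, 0.005, 0, 0, 0, -1, 0, 0, 0, 0, 0, 0, -1],
)

```text
time: 7.18
ee_pos: [0.4415, 0.0234, 0.0875]
tool_rot: [3.141, -0.001, 0.136]
contact_force: [-8.6, -0.4, 25.8]
width: 0.009
grip_force: 63.3
```

On the floor at the expected height. I ease off and release narrowly.

Emit:
arm_command(
  commands=[0, 0, -0.01, 0, 0, 0, -1, 0, 0, 0, 0, 0, 0, -0.35, 0, 0, 0, 0, 0, 0, -0.35, 0, 0, 0, 0, 0, 0, -0.35, 0, 0, 0, 0, 0, 0, -0.35],
)

```text
time: 7.8
ee_pos: [0.4414, 0.0235, 0.0871]
tool_rot: [3.142, 0.0, 0.136]
contact_force: [0.3, 0.1, 0.2]
width: 0.0277
grip_force: 0.0
```

Emit:
arm_command(
  commands=[0, 0, -0.1, 0, 0, 0, -0.35, 0, 0, -0.2, 0, 0, 0, -0.35, 0, 0, -0.2, 0, 0, 0, -0.35, 0, 0, -0.1, 0, 0, 0, -0.35, 0, 0, 0, 0, 0, 0, -0.35],
)

```text
time: 8.43
ee_pos: [0.4422, 0.0234, 0.2084]
tool_rot: [3.141, -0.003, 0.136]
contact_force: [0.8, 0.2, -1.0]
width: 0.0278
grip_force: 0.0
```

```bash
python3 - <<'E'
from h import *
from rig import readout,camera
import cv2,pickle
s=readout.state();c=calibration("wrist");im=camera("wrist");cv2.imwrite("pics/w5.png",im[:,:,::-1])
pickle.dump(c,open("w5.pkl","wb"))
print(s["time"],s["ee_pos"],s["tool_rot"],s["contact_force"])
E
```

```text
8.425 [0.44218174 0.02341791 0.20838281] [ 3.14065327 -0.00322683  0.13561839] [ 0.80230074  0.24018937 -0.97516351]
```

View pics/w5.png

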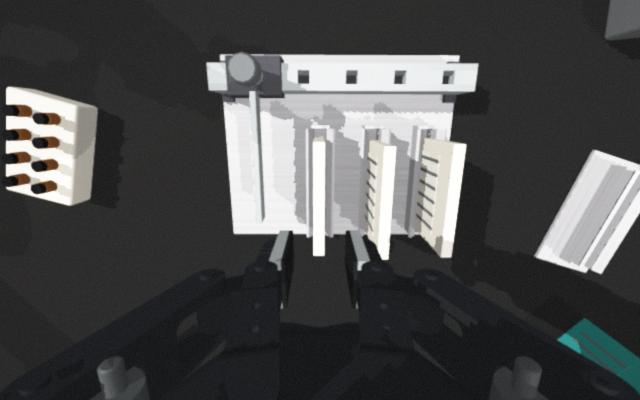

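The cassette stands in the free slot, its top edge (319,137–255) level with the stored ones, and the gripper is clear of it. The knob's top is near (242,67).

```bash
python3 - <<'E'
from h import *
import cv2,pickle
c=pickle.load(open("w5.pkl","rb"));g=cv2.imread("pics/w5.png",0)
print(g[66,218:270].tolist(),g[45:95,242].tolist())
for yw,o in((.1335,np.array([.4432,.0035])),(.1369,np.array([.4441,.0032]))):
    ex=np.array([np.cos(yw),np.sin(yw)]);ey=np.array([-ex[1],ex[0]]);k=o+.105*ex+.081*ey
    print(k,proj("wrist",[[*k,.092],[*(k+.012*ey),.092],[*(k-.012*ey),.092],[*(k+.012*ex),.092],[*(k-.012*ex),.092]],c).round(1).tolist())
E
```

```text
[232, 233, 230, 225, 218, 215, 215, 171, 109, 104, 127, 158, 165, 168, 169, 168, 166, 169, 169, 169, 166, 165, 165, 167, 168, 166, 166, 168, 168, 169, 167, 169, 168, 168, 166, 162, 132, 99, 86, 80, 77, 79, 90, 102, 105, 107, 106, 107, 105, 106, 103, 108] [43, 44, 43, 42, 43, 43, 59, 95, 128, 155, 166, 165, 168, 169, 167, 166, 167, 165, 168, 167, 164, 168, 167, 167, 166, 166, 165, 169, 166, 170, 168, 165, 169, 166, 167, 162, 134, 97, 81, 74, 82, 87, 89, 87, 86, 90, 92, 86, 88, 76]
[0.53648431 0.09775517] [[240.9, 69.9], [225.4, 69.9], [256.3, 69.9], [239.8, 53.0], [241.9, 86.4]]
[0.53706331 0.09777179] [[240.9, 69.1], [225.5, 69.1], [256.4, 69.1], [239.8, 52.2], [242.0, 85.6]]
```

Emit:
arm_command(
  commands=[0.175, -0.101, 0, 0, 0, 0, 0.1, 0.175, -0.101, 0, 0, 0, 0, 0.1, 0.175, -0.101, 0, 0, 0, 0, 0.1, 0, 0, 0.1, 0, 0, 0, 0.1, 0, 0, 0, 0, 0, 0, 0.1],
)

```text
time: 9.1
ee_pos: [0.5357, 0.0979, 0.1841]
tool_rot: [-3.141, 0.007, 0.136]
contact_force: [-0.4, -0.1, -0.3]
width: 0.047
grip_force: 0.0
```

Emit:
arm_command(
  commands=[0.008, 0, 0.2, 0, 0, 0, 0.1, 0, 0, 0.2, 0, 0, 0, 0.1, 0, 0, 0.06, 0, 0, 0, 0.1, 0, 0, 0, 0, 0, 0, 0.1, 0, 0, 0, 0, 0, 0, 0.1],
)

```text
time: 9.72
ee_pos: [0.5399, 0.0979, 0.0968]
tool_rot: [3.141, -0.003, 0.135]
contact_force: [-0.8, 0.7, 0.6]
width: 0.0472
grip_force: 0.0
```

```bash
python3 - <<'E'
from h import *
from rig import readout,camera
import cv2
s=readout.state();im=camera("wrist")[:,:,::-1]
print(s["time"],s["ee_pos"],s["tool_rot"],s["contact_force"])
a=cv2.resize(im[120:400,160:480],(640,560));cv2.imwrite("pics/w6.png",a)
E
```

```text
9.725 [0.53985815 0.09788003 0.09684752] [ 3.14126008e+00 -2.70220195e-03  1.35402160e-01] [-0.75893633  0.71871538  0.59816898]
```

View pics/w6.png

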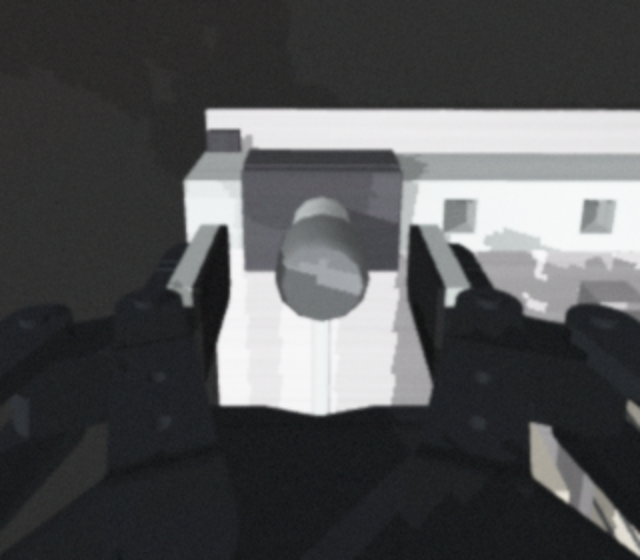

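The knob is centred between the open pads, its top at about crop (322,283).

Emit:
arm_command(
  commands=[-0.006, 0, 0.055, 0, 0, 0, 0.1, 0, 0, 0, 0, 0, 0, 0.1, 0, 0, 0, 0, 0, 0, -1, 0, 0, 0, 0, 0, 0, -1, 0, 0, 0, 0, 0, 0, -1],
)

```text
time: 10.4
ee_pos: [0.5378, 0.0977, 0.0847]
tool_rot: [3.141, -0.0, 0.136]
contact_force: [-2.1, -0.3, 3.1]
width: 0.0221
grip_force: 58.7
```

Emit:
arm_command(
  commands=[0, 0, 0, 0, 0, 0, -1, 0, 0, 0, 0, 0, 0, -1],
)

```text
time: 10.65
ee_pos: [0.5378, 0.0977, 0.0846]
tool_rot: [3.141, -0.0, 0.136]
contact_force: [-1.9, -0.7, 5.8]
width: 0.0217
grip_force: 58.9
```

Emit:
arm_command(
  commands=[0, 0, -0.02, 0, 0, 0, -1, 0, 0, -0.02, 0, 0, 0, -1, 0, 0, -0.015, 0, 0, 0, -1, 0, 0, -0.01, 0, 0, 0, -1, 0, 0, 0, 0, 0, 0, -1],
)

```text
time: 11.28
ee_pos: [0.5376, 0.0977, 0.0971]
tool_rot: [3.142, 0.0, 0.136]
contact_force: [3.2, -0.2, -9.1]
width: 0.0215
grip_force: 59.1
```

Emit:
arm_command(
  commands=[0, 0.03, 0, 0, 0, 0, -1, 0, 0.06, 0, 0, 0, 0, -1, 0, 0.06, 0, 0, 0, 0, -1, 0, 0.05, 0, 0, 0, 0, -1, 0, 0.025, 0, 0, 0, 0, -1],
)

```text
time: 11.9
ee_pos: [0.5437, 0.0523, 0.0971]
tool_rot: [3.142, 0.001, 0.135]
contact_force: [2.6, 2.1, -11.0]
width: 0.0215
grip_force: 59.1
```

Emit:
arm_command(
  commands=[0, 0, 0, 0, 0, 0, -1, 0, 0, 0, 0, 0, 0, -1],
)

```text
time: 12.15
ee_pos: [0.5437, 0.0527, 0.0972]
tool_rot: [3.141, 0.0, 0.136]
contact_force: [1.6, -2.1, -9.4]
width: 0.0217
grip_force: 59.2
```

Emit:
arm_command(
  commands=[0, 0, 0.02, 0, 0, 0, -1, 0, 0, 0.02, 0, 0, 0, -1, 0, 0, 0.012, 0, 0, 0, -1, 0, 0, 0.005, 0, 0, 0, -1, 0, 0, 0, 0, 0, 0, -1],
)

```text
time: 12.78
ee_pos: [0.5437, 0.0532, 0.0859]
tool_rot: [3.142, 0.0, 0.136]
contact_force: [0.8, -2.2, -6.6]
width: 0.0217
grip_force: 59.5
```

Emit:
arm_command(
  commands=[0, 0, 0.005, 0, 0, 0, -1, 0, 0, 0.004, 0, 0, 0, -1, 0, 0, 0, 0, 0, 0, -1],
)

```text
time: 13.15
ee_pos: [0.5438, 0.0532, 0.0847]
tool_rot: [3.141, -0.0, 0.136]
contact_force: [-3.1, -1.4, 0.3]
width: 0.0221
grip_force: 60.3
```

Emit:
arm_command(
  commands=[0, 0, 0.003, 0, 0, 0, -1, 0, 0, 0.001, 0, 0, 0, -1, 0, 0, 0, 0, 0, 0, -1],
)

```text
time: 13.52
ee_pos: [0.5438, 0.0532, 0.0846]
tool_rot: [3.141, -0.001, 0.136]
contact_force: [-4.4, -0.8, 9.0]
width: 0.0218
grip_force: 61.1
```

```bash
python3 - <<'E'
from rig import readout,camera
import cv2,numpy as np
s=readout.state()
print(s["time"],s["ee_pos"],s["contact_force"],s["width"],s["grip_force"])
a=cv2.resize(camera("scene")[140:270,250:410],None,fx=3.7,fy=3.7,interpolation=cv2.INTER_CUBIC)
cv2.imwrite("pics/end.png",a[:,:,::-1])
E
```

```text
13.525 [0.54384483 0.05323536 0.08458121] [-4.39769373 -0.78342371  8.99521764] 0.021762954113951714 61.114079877734184
```

View pics/end.png

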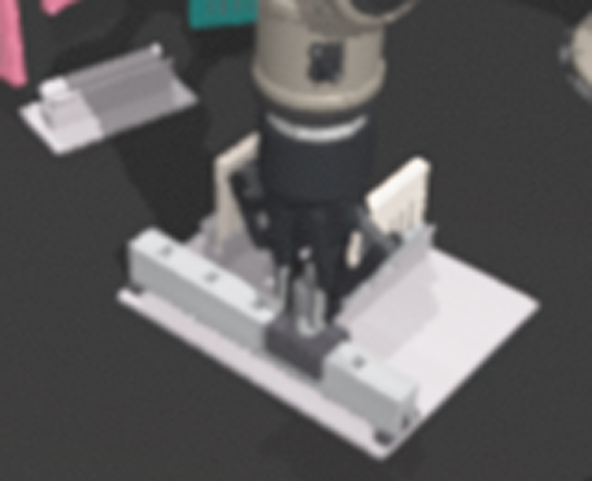

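The stop sits one hole further along: the vacated hole shows at crop (358,362). The cassette stands upright in the slot, and the knob is held at the same height as when the pin was home at the start.

```bash
python3 -c "
from rig import arm;print(arm.job_done())"
```

```text
the job is handed in; nothing more can be done
None
```

I racked the cassette in the free slot and moved the stop one hole towards the cassettes. Its pin is home by height and force readings, the gripper is still on the knob, and the job was handed in at about 13.6 s; no verdict came back.

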